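# Check the clamp nuts of a casting mould and tag the loose one

## Robot

A 6-joint arm with a two-finger parallel gripper is mounted at the origin on the work surface. World frame = base frame: x ahead of the robot, y to its left, z up, the work surface at z = 0. Lengths are in m, angles in rad, forces in N, time in s.
With the tool pointing down it reaches from about 0.4 to 0.825 m from the base axis. Payload 7 kg.
Tool frame: the origin (TCP) lies at the centre of the arm's flange, where the gripper is bolted on; the fingertips stand 178 mm ahead of it and the grasp point (between the pads) lies 159 mm ahead of it; z points along the fingers, y is the direction in which the jaws open and shut (so a half turn about z gives the same grasp; the last joint's range is limited). The gripper opens to 88 mm and grips with 3 to 60 N. Pads are 19 mm wide; open, the fingers measure 130 mm over their backs; the gripper's body (78 mm by 193 mm) begins 47 mm behind the grasp point.
Start: joints at [-1.047, 0.359, 0.012, 0, -1.224, -0.288], TCP at [0.158, -0.656, 0.405] pointing down, gripper open.
Joint ranges: [-3.07, 3.07], [-1.43, 2.12], [-1.02, 1.25], [-3.03, 1.67], [-3.05, -0], [-3.03, 3.03]. Speed limits (rad/s): [2.39, 2.39, 3.01, 3.14, 3.14, 3.14].

## Interface

Orientations are given as [roll, pitch, yaw] about the fixed x, y, z axes, in that order (R = Rz(yaw) Ry(pitch) Rx(roll)).
In Python, from station import arm gives the robot as it stands.
- The arm moves only by the shell command python3 -m handwheel 'ROWS' [OPENING] [FORCE]. ROWS is JSON, a list of rows, each a list of 4 numbers: the shift along the world's x, y, z in cm, then the turn about the world's z in rad. In form: [[dx, dy, dz, yaw], ...]. A call has 1 to 20 rows; each row shifts and turns the commanded pose from where the row before left it; what a row does not reach is not made up. A row lasts 1/10 s, in which the tool goes at most 50 mm and 8.59 degrees, less where a joint would pass 70% of its speed; a pose out of reach is approached as far as the arm can. A call is refused whole if a number of a shift passes 5 or a number of a turn 0.15, either way. A call with a gripper value outside its range is refused whole. OPENING is the closure, from 0 (fully open) to 1 (shut), set as the call begins (- or left out, the last holds). The fingers move at their own pace and stop on an object; FORCE is the grip in N (left out, the last holds). Time passes only in rows, so rows that do not move let the fingers close. It gives the time, the measured TCP pose, the force and the opening at its end, in the units of the state.
- arm.get_state(): the state, without advancing time (a new reading comes with each control period).
- arm.grab_frame(name): name is "side" or "top"; returns a dict with "image" (400x640x3 uint8, red, green, blue), "depth" (400x640 float32, m along the optical axis (not along the pixel's ray), 0 where there is no reading), "vfov" (degrees; the focal length in pixels is half the picture's height over the tangent of half this angle, whatever the lens; pixels are square), "cx", "cy" (the principal point, pixels), "k1" (the pictures are not rectified: a ray, as slopes to the right and down, at radius r is drawn at 1 + k1 r^2 times it, then the intrinsics apply), "rvec" (rotation vector, rad) and "tvec" (3), from world to camera coordinates, as OpenCV has them. Camera axes: x right, y down, z forward; pixel columns grow to the right and rows downward; lengths in m; the calibration is good to about 2 mm. A picture is of the moment at which its call begins.
- arm.job_done(): hands the job in, once; it reports no verdict.
The state is a dict: "t": time; "q": joint angles; "qd": joint speeds; "joint_efforts": joint torques, N m; "eef_pos": TCP position; "ee_rot": TCP orientation; "force": force on the tool from outside, world axes, zero at the start; "moment": the same for the moment, N m; "width": finger opening in m.
Only numpy, scipy, OpenCV 4.12 (cv2) and the standard library are available. Lean on these libraries where they do the work, as an engineer would, in place of code of your own. Each camera call takes 0.05 s, during which the arm holds its last target.

## Task

One of the four clamp nuts on the casting mould was not done up: find it before the mould is filled. Try the nuts with a light clockwise (tightening) twist, never forcing one - a tight nut holds and its rubber washer only springs a few degrees, the loose one breaks away with hardly any effort - turn that one about ten to twenty degrees to be sure, then slip the hold tag over its stud so that it sits flat on the nut. Do not unscrew any nut or lean on the mould, and leave everything else on the bench where it is.

Things in the scene. Friction and masses are not known exactly. Their poses are not given: they have to be found in the camera images.
- mould: White two-part casting mould, fixed to the bench: aluminium base plate 250 x 210 x 12 mm, halves 210 x 180 mm, top face 67 mm above the bench; origin under its centre, x along its 250 mm side. Four studs at x +-75, y +-65 mm from its centre; a funnel-shaped pouring bush 36 mm across stands 28 mm high in the middle of the top face.
- nut_a_bar (a point): Black bar-grip nut on one of the mould's four studs. Point: on the stud's axis, middle of the bar, 91 mm above the bench, 24 mm above the mould's top face; z up, x along the bar, turning with it. Bar 70 mm long, 16 mm thick with flat sides, 24 mm high, on a hub 30 mm across and 12 mm high. The steel stud, 12 mm across, ends 40 mm above this point (28 mm above the bar).
- nut_a (a joint): Turn of nut_a on its washer, rad; 0 at the start, grows clockwise seen from above (tightening), stays where left. A tight nut is home: it cannot go further clockwise. The loose one turns clockwise at under 0.08 N m. They look alike.
- washer_a (a joint): Springy wind-up of the rubber-faced washer (36 mm across) under nut_a, rad, clockwise positive, 0 unloaded: 4 N m per rad, so a tight nut's bar gives 0.05 rad (3 degrees) at 0.2 N m and springs back. Nut and washer turn about the stud. Beyond 0.075 rad (0.3 N m) its bond tears.
- nut_b_bar (a point): Black bar-grip nut on one of the mould's four studs. Point: on the stud's axis, middle of the bar, 91 mm above the bench, 24 mm above the mould's top face; z up, x along the bar, turning with it. Bar 70 mm long, 16 mm thick with flat sides, 24 mm high, on a hub 30 mm across and 12 mm high. The steel stud, 12 mm across, ends 40 mm above this point (28 mm above the bar).
- nut_b (a joint): Turn of nut_b on its washer, rad; 0 at the start, grows clockwise seen from above (tightening), stays where left. A tight nut is home: it cannot go further clockwise. The loose one turns clockwise at under 0.08 N m. They look alike.
- washer_b (a joint): Springy wind-up of the rubber-faced washer (36 mm across) under nut_b, rad, clockwise positive, 0 unloaded: 4 N m per rad, so a tight nut's bar gives 0.05 rad (3 degrees) at 0.2 N m and springs back. Nut and washer turn about the stud. Beyond 0.075 rad (0.3 N m) its bond tears.
- nut_c_bar (a point): Black bar-grip nut on one of the mould's four studs. Point: on the stud's axis, middle of the bar, 91 mm above the bench, 24 mm above the mould's top face; z up, x along the bar, turning with it. Bar 70 mm long, 16 mm thick with flat sides, 24 mm high, on a hub 30 mm across and 12 mm high. The steel stud, 12 mm across, ends 40 mm above this point (28 mm above the bar).
- nut_c (a joint): Turn of nut_c on its washer, rad; 0 at the start, grows clockwise seen from above (tightening), stays where left. A tight nut is home: it cannot go further clockwise. The loose one turns clockwise at under 0.08 N m. They look alike.
- washer_c (a joint): Springy wind-up of the rubber-faced washer (36 mm across) under nut_c, rad, clockwise positive, 0 unloaded: 4 N m per rad, so a tight nut's bar gives 0.05 rad (3 degrees) at 0.2 N m and springs back. Nut and washer turn about the stud. Beyond 0.075 rad (0.3 N m) its bond tears.
- nut_d_bar (a point): Black bar-grip nut on one of the mould's four studs. Point: on the stud's axis, middle of the bar, 91 mm above the bench, 24 mm above the mould's top face; z up, x along the bar, turning with it. Bar 70 mm long, 16 mm thick with flat sides, 24 mm high, on a hub 30 mm across and 12 mm high. The steel stud, 12 mm across, ends 40 mm above this point (28 mm above the bar).
- nut_d (a joint): Turn of nut_d on its washer, rad; 0 at the start, grows clockwise seen from above (tightening), stays where left. A tight nut is home: it cannot go further clockwise. The loose one turns clockwise at under 0.08 N m. They look alike.
- washer_d (a joint): Springy wind-up of the rubber-faced washer (36 mm across) under nut_d, rad, clockwise positive, 0 unloaded: 4 N m per rad, so a tight nut's bar gives 0.05 rad (3 degrees) at 0.2 N m and springs back. Nut and washer turn about the stud. Beyond 0.075 rad (0.3 N m) its bond tears.
- tag_collar (a point): Hold tag, grey plastic, 20 g, flat on the bench right of the mould: a collar 34 mm across, 18 mm high, upright through hole 22 mm, with a flat tab (20 mm wide, 4 mm thick, at its foot) reaching 45 mm from the axis along +x. Point: on the collar's axis, half-way up (9 mm); z up. Seated on a nut, this point is 21 mm above the middle of the nut's bar.
- spanner: Open-ended steel spanner lying on the bench; origin under its middle. Leave it alone.
- jar: Glass jar with steel lid, 64 mm across, 75 mm high; origin under its centre. Leave it alone.
- spacer: Plain steel spacer ring, 34 mm across, 18 mm high, bore 17 mm, no tab: not the tag; origin under its centre. Leave it alone.
- screwdriver: Screwdriver lying on the bench; origin under its middle. Leave it alone.
- woodbox: Open wooden box 130 x 90 x 60 mm; origin under its centre. Leave it alone.
- cartonbox: Open cardboard box 100 x 100 x 85 mm; origin under its centre. Leave it alone.
- taperoll: Cardboard roll core, 90 mm across, 40 mm high; origin under its centre. Leave it alone.
There are look-alikes about, which are no part of the job. There is more than one size of the part that bears tag_collar; the job needs the smallest.

How it is judged:
At the end, for the whole second after the job is handed in: The loose nut stands 5 to 26 degrees (0.09 to 0.45 rad) clockwise of its start, and the hold tag's collar is around that nut's stud (within 8 mm of its axis), resting flat on the bar (collar centre 17 to 26 mm above the bar's middle, tilt under 0.2 rad), at rest and released (((value of joint nut_a between 0.09 and 0.45 rad and horizontal distance between tag_collar and nut_a_bar below 0.008 m and z of tag_collar in the frame of nut_a_bar between 0.017 and 0.026 m) or (value of joint nut_b between 0.09 and 0.45 rad and horizontal distance between tag_collar and nut_b_bar below 0.008 m and z of tag_collar in the frame of nut_b_bar between 0.017 and 0.026 m) or (value of joint nut_c between 0.09 and 0.45 rad and horizontal distance between tag_collar and nut_c_bar below 0.008 m and z of tag_collar in the frame of nut_c_bar between 0.017 and 0.026 m) or (value of joint nut_d between 0.09 and 0.45 rad and horizontal distance between tag_collar and nut_d_bar below 0.008 m and z of tag_collar in the frame of nut_d_bar between 0.017 and 0.026 m)) and angle between tag_collar's own z axis and vertical below 0.2 rad and linear speed of tag below 0.02 m/s); the robot touches nothing.
It fails at once if a nut is unscrewed: turned anticlockwise by more than about 8 degrees (value of joint any of nut_a, nut_b, nut_c, nut_d below -0.14 rad).
It fails at once if a washer is torn by force: twisted with more than 0.3 N m (wound up by more than 0.075 rad) either way (value of joint any of washer_a, washer_b, washer_c, washer_d above 0.075 rad or value of joint any of washer_a, washer_b, washer_c, washer_d below -0.075 rad).
It fails at once if the gripper bears on the mould with more than 25 N (contact force between the arm and mould above 25 N).
It fails at once if a bystander on the bench is shifted by more than 20 mm (distance of any of spanner, jar, spacer, screwdriver, woodbox, cartonbox, taperoll from where it was at the start of the episode above 0.02 m).
It also fails if it takes over 72 s, if anything falls off the work surface, if the arm or the gripper's body presses on something with over 40 N, if the wrist force passes 120 N, or if a joint passes its speed limit or range.

## Working session

There is one attempt and no reset: what is moved stays moved. The work goes in short steps, Python scripts to look and compute and a shell command to move; the robot and the scene stay as the last step left them, time stands still between calls to the robot, and variables do not carry over. Pictures are saved under pics/ and viewed, and the job is handed in when it is done.

```bash
mkdir -p pics; ls; cat > h.py <<'E'
import numpy as np, cv2
from station import arm
def grab(n):
    f=arm.grab_frame(n); return f
def cam(f):
    F=200/np.tan(np.radians(f['vfov'])/2)
    K=np.array([[F,0,f['cx']],[0,F,f['cy']],[0,0,1.]])
    D=np.array([f['k1'],0,0,0,0.]); R=cv2.Rodrigues(np.array(f['rvec'],float))[0]
    return K,D,R,np.array(f['tvec'],float).reshape(3)
def ray(f,uv):
    K,D,R,t=cam(f)
    p=cv2.undistortPoints(np.array(uv,float).reshape(-1,1,2),K,D).reshape(-1,2)
    d=np.c_[p,np.ones(len(p))]@R
    return -R.T@t,d
def plane(f,uv,z):
    o,d=ray(f,uv); return o+d*((z-o[2])/d[:,2:])
def proj(f,X):
    K,D,R,t=cam(f)
    return cv2.projectPoints(np.array(X,float).reshape(-1,1,3),cv2.Rodrigues(R)[0],t,K,D)[0].reshape(-1,2)
def deproj(f):
    v,u=np.mgrid[0:400,0:640]; 
    o,d=ray(f,np.c_[u.ravel(),v.ravel()])
    return (o+d*f['depth'].reshape(-1,1)).reshape(400,640,3)
E
python3 - <<'E'
from h import *
import pickle
for n in('top','side'):
    f=grab(n); pickle.dump(f,open(n+'0.pkl','wb'))
    cv2.imwrite(f'pics/{n}0.png',f['image'][...,::-1]); print({k:v for k,v in f.items() if k not in('image','depth')})
print(arm.get_state())
E
```

```text
pics
{'vfov': 49.6882441782854, 'cx': 317.23689991167004, 'cy': 204.0168366801076, 'k1': -0.05035763470394971, 'rvec': array([ 2.14129261, -2.15130409,  0.13725   ]), 'tvec': array([-0.0150082 ,  0.53006671,  1.43055716])}
{'vfov': 57.219816279476795, 'cx': 320.55583432110114, 'cy': 203.79600115900266, 'k1': 0.0009802500692182004, 'rvec': array([ 2.40581708, -0.08704472,  0.03232623]), 'tvec': array([-0.54406958,  0.06095018,  1.06927455])}
{'t': 0.1, 'q': array([-1.04688135e+00,  3.59295199e-01,  1.11925973e-02, -3.07199563e-04,
       -1.22409010e+00, -2.88088337e-01]), 'qd': array([ 1.02379944e-03, -1.60217360e-04,  1.55683879e-03,  1.43837108e-03,
       -1.40804845e-03,  6.27663650e-05]), 'joint_efforts': array([-1.55753703e-03, -5.84164560e+01,  2.93747234e+01,  7.01548398e+00,
        1.01485665e-02, -5.25106759e-05]), 'eef_pos': array([ 0.15766687, -0.65616228,  0.40384774]), 'ee_rot': array([ 3.14017177e+00, -1.19868165e-04, -2.90587052e+00]), 'force': array([ 1.04729419,  0.44189353, -0.43827143]), 'moment': array([-0.03383153, -0.0366859 ,  0.06401184]), 'width': 0.08756857933628283}
```

View pics/top0.png

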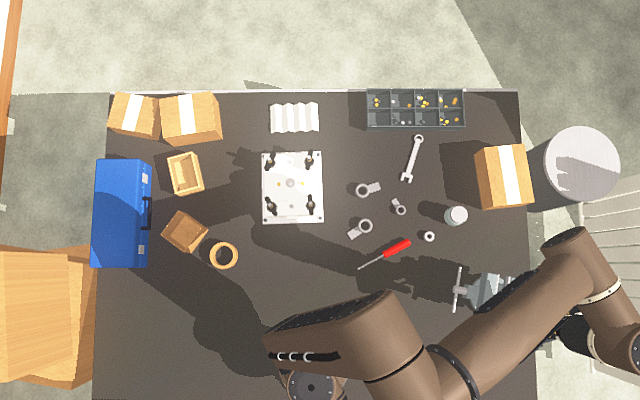

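View pics/side0.png

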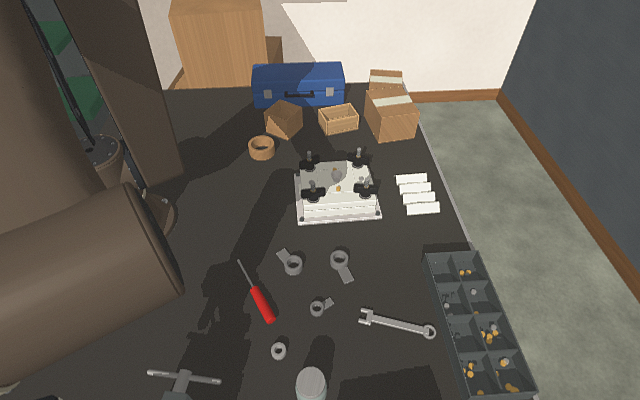

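Top view: three tabbed collars, at (362,190), (364,227) and (397,207), and a plain ring with no tab at (429,236), which is the spacer. The one at (397,207) looks smallest. I'll enlarge and measure it.

```bash
python3 - <<'E'
from h import *
import pickle
t=pickle.load(open('top0.pkl','rb'));s=pickle.load(open('side0.pkl','rb'))
a=cv2.resize(t['image'][165:255,335:445],None,fx=5,fy=5,interpolation=cv2.INTER_CUBIC)
b=cv2.resize(t['image'][140:235,250:335],None,fx=6,fy=6,interpolation=cv2.INTER_CUBIC)
c=cv2.resize(s['image'][140:235,285:390],None,fx=6,fy=6,interpolation=cv2.INTER_CUBIC)
d=cv2.resize(s['image'][235:370,220:370],None,fx=4,fy=4,interpolation=cv2.INTER_CUBIC)
for n,i in zip('abcd',(a,b,c,d)): cv2.imwrite(f'pics/c0{n}.png',i[...,::-1])
P=deproj(t)
for n,(u0,u1,v0,v1) in dict(t1=(352,383,178,200),t2=(345,375,217,243),t3=(387,408,195,217),sp=(422,436,229,243)).items():
    p=P[v0:v1,u0:u1].reshape(-1,3); z=p[:,2]; print(n,'zmax',np.percentile(z,99)); 
    h=p[(z>.012)]; print(len(h),h.mean(0),np.ptp(h,0), 'low',[ (p[(z>.002)&(z<.008)]).mean(0)])
m=P[150:226,258:328]; print(np.percentile(m[...,2],[5,50,90,99]))
E
```

```text
t1 zmax 0.032808437100140905
108 [ 0.56776412 -0.16904357  0.07839253] [0.2709172  0.19099306 1.47713206] low [array([ 0.58935975, -0.19650979,  0.00428765])]
t2 zmax 0.030894011150802557
104 [ 0.45502939 -0.17458852  0.05198522] [0.14973509 0.17335178 1.47712971] low [array([ 0.44121983, -0.15971283,  0.00426821])]
t3 zmax 0.021566576407484366
45 [ 0.50820768 -0.29707367  0.04984724] [0.20196976 0.28935517 1.47725063] low [array([ 0.52688374, -0.29238946,  0.00405709])]
sp zmax 1.489271524944386
66 [ 0.41627641 -0.37374165  0.10725123] [0.10765318 0.38197182 1.47720284] low [array([ 0.42436232, -0.3965125 ,  0.00463697])]
[-0.0024416   0.06538973  0.08160154  0.12795105]
```

View pics/c0a.png

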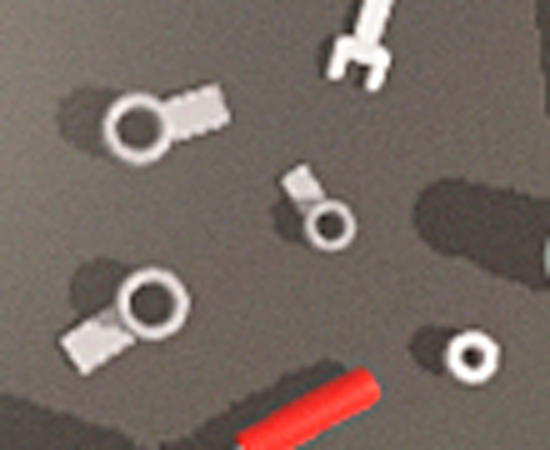

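View pics/c0b.png

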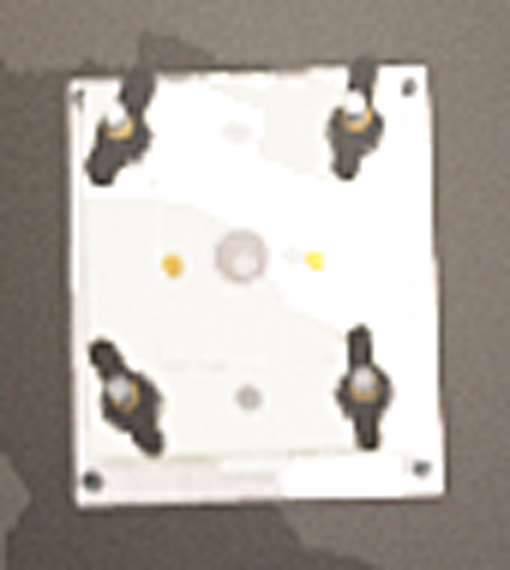

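View pics/c0c.png

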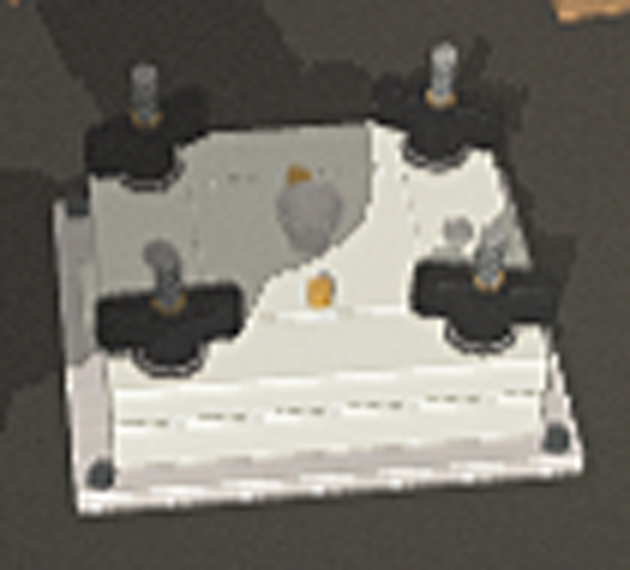

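View pics/c0d.png

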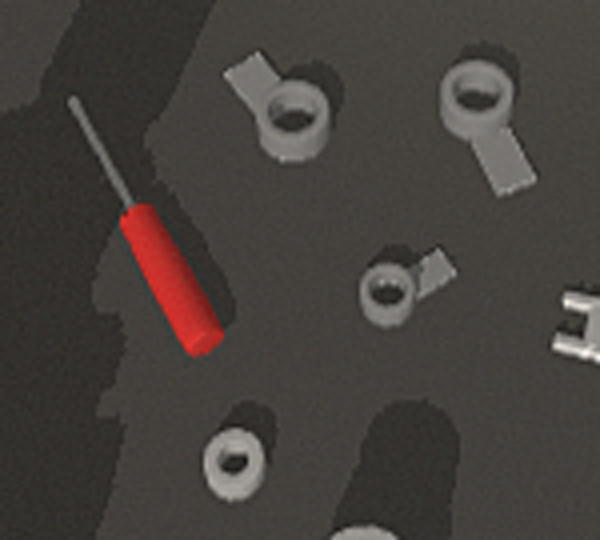

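The top crop confirms it: the tag is the tabbed collar at about (401,210). It has the smallest collar and tab, and its ring top is near 21 mm. The other two are bigger, at 31–33 mm high. The four bar nuts and studs show clearly. Next I'll measure the nuts and the tag.

```bash
cat > nuts.py <<'E'
from h import *
import sys,pickle
def barmask(f,zr=True):
    g=f['image'].max(2)
    return (g<75).astype(np.uint8)
def nuts(t,verbose=True):
    # top of bars at z=.103: dark pixels with depth height .085-.110
    P=deproj(t); dark=barmask(t)
    m=(dark>0)&(P[...,2]>.088)&(P[...,2]<.112)
    m[:,:255]=0;m[:,330:]=0;m[:145]=0;m[230:]=0
    n,l,st,c=cv2.connectedComponentsWithStats(m.astype(np.uint8))
    out=[]
    for i in range(1,n):
        if st[i,4]<20: continue
        v,u=np.nonzero(l==i); X=plane(t,np.c_[u,v],.103)[:,:2]
        r=cv2.minAreaRect((X*1000).astype(np.float32)); 
        mu=X.mean(0); w,V=np.linalg.eigh(np.cov((X-mu).T)); ax=V[:,1]; 
        out.append((mu,np.arctan2(ax[1],ax[0]),st[i,4],np.array(r[0])/1000,r[1],(u.mean(),v.mean())))
    return out
E
python3 - <<'E'
from nuts import *
t=pickle.load(open('top0.pkl','rb'));s=pickle.load(open('side0.pkl','rb'))
np.set_printoptions(precision=4,suppress=True)
for o in nuts(t): print(*o)
P=deproj(t)
# base plate corners white region
g=t['image'].min(2)>150
g[:,:255]=0;g[:,332:]=0;g[:145]=0;g[230:]=0
cs=max(cv2.findContours(g.astype(np.uint8),0,2)[0],key=cv2.contourArea); hull=cv2.convexHull(cs)[:,0]
print(cv2.minAreaRect((plane(t,hull,.012)[:,:2]*1000).astype(np.float32)))
# tag collar top ring
print('tag',P[195:220,388:410,2].max(), plane(t,[[401,210],[394.5,201.5]],.018))
print('bush',plane(t,[[250+242/6,140+256/6]],.095))
E
```

```text
((594.212646484375, 70.96212768554688), (253.01490783691406, 210.997802734375), 1.8059797286987305)
tag 1.489271524944386 [[ 0.5102 -0.3047  0.018 ]
 [ 0.5398 -0.2832  0.018 ]]
bush [[0.5931 0.0701 0.095 ]]
```

```bash
cat > nuts.py <<'E'
from h import *
import pickle
np.set_printoptions(precision=4,suppress=True)
C=np.array([.5942,.0710]); A=np.radians(1.8)
Rm=np.array([[np.cos(A),-np.sin(A)],[np.sin(A),np.cos(A)]])
NAMES={'1(+,+)':(75,65),'2(+,-)':(75,-65),'3(-,+)':(-75,65),'4(-,-)':(-75,-65)}
def pred(k): return C+Rm@(np.array(NAMES[k])/1000)
def nuts(t,th=85,z=.103,S=4):
    # upsampled world-rectified crop not needed: threshold pixels, cast on bar-top plane
    g=cv2.resize(t['image'].max(2),None,fx=S,fy=S,interpolation=cv2.INTER_CUBIC)
    v,u=np.nonzero(g<th); X=plane(t,np.c_[(u+.5)/S-.5,(v+.5)/S-.5],z)[:,:2]
    out={}
    for k in NAMES:
        p=pred(k); d=X-p; mm=np.hypot(*d.T)<.042; d=d[mm]
        out[k]=d
    return out
E
python3 - <<'E'
from nuts import *
t=pickle.load(open('top0.pkl','rb'));s=pickle.load(open('side0.pkl','rb'))
im=t['image'].copy(); big=cv2.resize(im[140:235,250:335],None,fx=6,fy=6,interpolation=cv2.INTER_CUBIC)
def m(f,X,o,S): return (proj(f,X)-o+.5)*S
print(t['image'][int(proj(t,[[*pred('4(-,-)'),.103]])[0,1])-3:][:7,int(proj(t,[[*pred('4(-,-)'),.103]])[0,0])-8:][:, :16].max(2))
sb=cv2.resize(s['image'][140:235,285:390],None,fx=6,fy=6,interpolation=cv2.INTER_CUBIC)
for k in NAMES:
    p=pred(k); print(k,p,proj(t,[[*p,.131]]),proj(s,[[*p,.131]]))
    for (f,b,o) in((t,big,(250,140)),(s,sb,(285,140))):
        for z,c in((.103,(0,255,0)),(.131,(255,0,0))):
            q=m(f,[[*p,z]],np.array(o),6)[0]; cv2.circle(b,tuple(int(x) for x in q),4,c,-1)
for x,y in((125,105),(125,-105),(-125,105),(-125,-105)):
    p=C+Rm@np.array([x,y])/1000
    for (f,b,o) in((t,big,(250,140)),(s,sb,(285,140))):
        q=m(f,[[*p,.012]],np.array(o),6)[0]; cv2.circle(b,tuple(int(x) for x in q),4,(0,0,255),-1)
cv2.imwrite('pics/n1.png',np.hstack([big,cv2.resize(sb,(570,570))])[:570,:1080][...,::-1][:, :].copy() if 0 else big[...,::-1]); cv2.imwrite('pics/n2.png',sb[...,::-1])
E
```

```text
[[249 248 248 247 255 255  92  86  96  87 207 255 255 255 255 255]
 [250 250 251 252 255 255 112 142 175 154  94 192 255 255 255 255]
 [250 250 251 253 244 183 127 202 220 211 149  86 191 255 255 255]
 [250 250 252 255 200  82 134 212 224 212 168  93 102 244 255 255]
 [250 251 253 246 174  79 147 196 190 185 139 117 108 213 255 255]
 [249 251 252 217 106  91 129 194 171 180 160 104 106 193 255 255]
 [250 250 254 242 112  80 103 152 167 162 130  80 121 215 255 255]]
1(+,+) [0.6671 0.1383] [[268.5365 158.1938]] [[357.7712 148.528 ]]
2(+,-) [0.6712 0.0084] [[308.7648 156.6815]] [[365.8398 178.6376]]
3(-,+) [0.5172 0.1336] [[269.4514 204.1897]] [[307.7462 151.9143]]
4(-,-) [0.5213 0.0037] [[310.3061 202.7008]] [[311.5601 182.6272]]
```

View pics/n1.png

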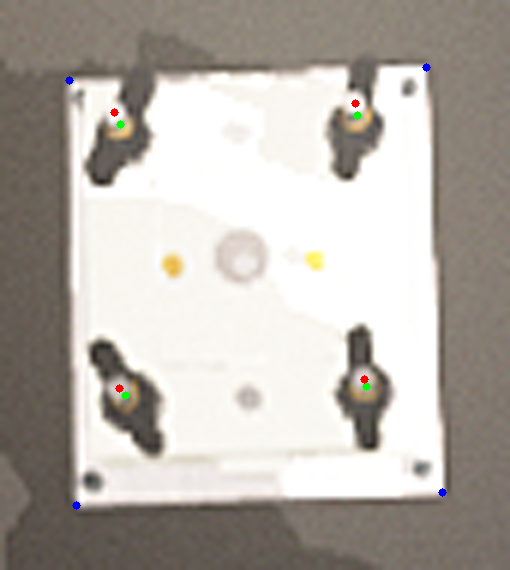

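View pics/n2.png

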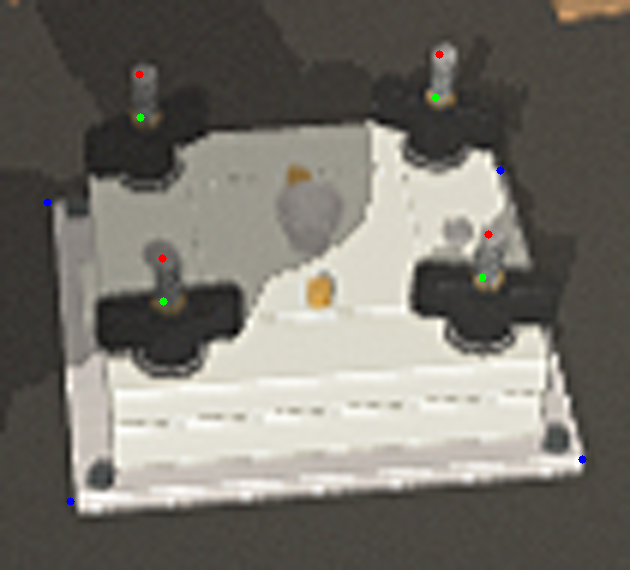

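```bash
python3 - <<'E'
from nuts import *
t=pickle.load(open('top0.pkl','rb'))
g=t['image'].max(2)
tiles=[]
for k in NAMES:
    c=proj(t,[[*pred(k),.103]])[0]; x,y=int(c[0])-14,int(c[1])-14
    a=cv2.resize(g[y:y+28,x:x+28],None,fx=10,fy=10,interpolation=cv2.INTER_CUBIC)
    tiles.append(np.clip((a.astype(float)-40)*1.7,0,255).astype(np.uint8))
cv2.imwrite('pics/z1.png',np.vstack([np.hstack(tiles[:2]),np.hstack(tiles[2:])]))
for th in (60,75,90,110):
  for k,d in nuts(t,th).items():
    r=np.hypot(*d.T); e=d[(r>.019)&(r<.036)]
    if len(e)<20: print(th,k,len(e)); continue
    # split in two ends by x
    a=e[e[:,0]>0].mean(0) if (e[:,0]>0).any() else np.nan*e[0]; b=e[e[:,0]<0].mean(0) if (e[:,0]<0).any() else np.nan*e[0]
    v=a-b; print(th,k,len(e),'ang deg',np.degrees(np.arctan2(v[1],v[0])),'mid mm',(a+b)*500,'ends',a*1000,b*1000)
E
```

```text
60 1(+,+) 13
60 2(+,-) 5
60 3(-,+) 58 ang deg 26.240861242454045 mid mm [0.1852 2.787 ] ends [24.2775 14.6632] [-23.907   -9.0892]
60 4(-,-) 18
75 1(+,+) 50 ang deg nan mid mm [nan nan] ends [nan nan] [-29.578   10.4333]
75 2(+,-) 12
75 3(-,+) 205 ang deg 27.99683672587933 mid mm [-0.8644  0.6619] ends [23.1474 13.4276] [-24.8763 -12.1037]
75 4(-,-) 135 ang deg 7.201921914685951 mid mm [-1.1253  2.0001] ends [24.4301  5.2293] [-26.6807  -1.2292]
90 1(+,+) 152 ang deg -24.99965269564832 mid mm [-4.7383  0.1019] ends [16.7381 -9.9125] [-26.2146  10.1163]
90 2(+,-) 32 ang deg nan mid mm [nan nan] ends [nan nan] [-32.4753   6.248 ]
90 3(-,+) 467 ang deg 26.989102344615667 mid mm [-0.1049  1.1543] ends [21.9771 12.4003] [-22.1868 -10.0917]
90 4(-,-) 276 ang deg 5.682114491820869 mid mm [-0.6332  1.655 ] ends [24.7396  4.1795] [-26.0059  -0.8696]
110 1(+,+) 872 ang deg -16.707915141366325 mid mm [0.6481 6.8991] ends [22.0419  0.4774] [-20.7457  13.3207]
110 2(+,-) 355 ang deg -10.88231256654108 mid mm [-0.9667  0.7582] ends [24.5187 -4.1414] [-26.4521   5.6577]
110 3(-,+) 724 ang deg 25.99163642830007 mid mm [-0.5342  8.9848] ends [17.7743 17.9111] [-18.8426   0.0585]
110 4(-,-) 415 ang deg 5.029507553699089 mid mm [-0.6846  1.6239] ends [24.3003  3.8228] [-25.6696  -0.5749]
```

View pics/z1.png

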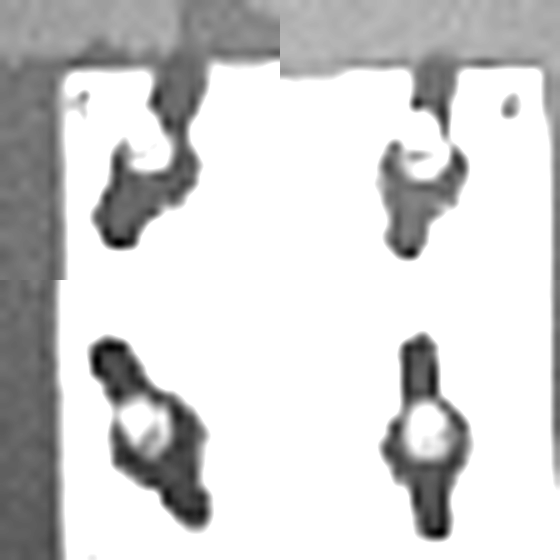

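```bash
cat >> nuts.py <<'E'
A0={'1(+,+)':-25,'2(+,-)':-11,'3(-,+)':27,'4(-,-)':5.5}
def angles(t,a0=A0,ths=(100,120,140)):
    res={}
    for k in NAMES:
        L=[]
        for th in ths:
            d=nuts(t,th)[k]; a=np.radians(a0[k])
            for _ in range(6):
                e=np.array([np.cos(a),np.sin(a)]); n=np.array([-e[1],e[0]])
                s=d@e; q=d@n
                P=d[(s>.019)&(s<.034)&(abs(q)<.011)]; M=d[(s<-.019)&(s>-.034)&(abs(q)<.011)]
                # per-end centroid of q to be insensitive to uneven s
                if len(P)<10 or len(M)<10: break
                v=P.mean(0)-M.mean(0); a=np.arctan2(v[1],v[0])
            L.append((np.degrees(a),len(P),len(M),*np.round((P.mean(0)+M.mean(0))*500,1)))
        res[k]=L
    return res
E
python3 - <<'E'
from nuts import *
t=pickle.load(open('top0.pkl','rb'))
for k,L in angles(t).items():
    for l in L: print(k,*np.round(l,2))
E
```

```text
1(+,+) -21.17 68.0 220.0 -1.7 0.4
1(+,+) -20.97 336.0 334.0 0.1 -0.2
1(+,+) -20.42 395.0 358.0 0.4 0.0
2(+,-) -11.0 6.0 62.0 -4.5 1.2
2(+,-) -10.46 230.0 246.0 0.1 0.7
2(+,-) -10.44 323.0 281.0 0.7 0.7
3(-,+) 28.39 225.0 248.0 -0.4 0.2
3(-,+) 28.51 252.0 274.0 -0.4 0.2
3(-,+) 28.58 276.0 297.0 -0.3 0.1
4(-,-) 5.24 174.0 208.0 -0.6 1.5
4(-,-) 4.83 195.0 233.0 -0.6 1.4
4(-,-) 4.81 215.0 257.0 -0.5 1.5
```

```bash
python3 -m handwheel '[[2.02,3.67,0,-0.0082],[2.02,3.67,0,-0.0082],[2.02,3.67,0,-0.0082],[2.02,3.67,0,-0.0082],[2.02,3.67,0,-0.0082],[2.02,3.67,0,-0.0082],[2.02,3.67,0,-0.0082],[2.02,3.67,0,-0.0082],[2.02,3.67,0,-0.0082],[2.02,3.67,0,-0.0082],[2.02,3.67,0,-0.0082],[2.02,3.67,0,-0.0082],[2.02,3.67,0,-0.0082],[2.02,3.67,0,-0.0082],[2.02,3.67,0,-0.0082],[2.02,3.67,0,-0.0082],[2.02,3.67,0,-0.0082],[2.02,3.67,0,-0.0082],[0,0,0,0],[0,0,0,0]]' 0.43 6
```

```text
t: 2.1
eef_pos: [0.5214, 0.0052, 0.4039]
ee_rot: [-3.141, -0.002, -3.052]
force: [-0.4, -0.1, 0.2]
width: 0.0502
```

```bash
python3 -m handwheel '[[0,0,-4,0],[0,0,-4,0],[0,0,0,0]]'; python3 - <<'E'
from nuts import *
s=grab('side'); b=cv2.resize(s['image'][60:235,250:400],None,fx=4,fy=4,interpolation=cv2.INTER_CUBIC)[:600]
cv2.imwrite('pics/g1.png',b[...,::-1])
f=grab('top'); b=cv2.resize(f['image'][130:260,230:380],None,fx=4,fy=4,interpolation=cv2.INTER_CUBIC)
cv2.imwrite('pics/g1t.png',b[...,::-1])
E
```

```text
t: 2.4
eef_pos: [0.5187, 0.0028, 0.3202]
ee_rot: [-3.14, -0.009, -3.055]
force: [-0.6, -0.2, 0.2]
width: 0.0498
```

View pics/g1.png

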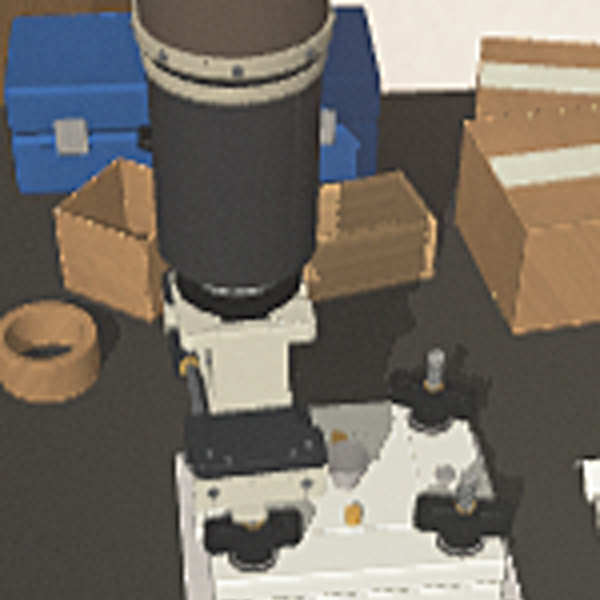

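The side view shows the jaws over nut 4 at crop (255,525), straddling its bar. I'll descend slowly.

```bash
python3 -m handwheel '[[0,0,-1.3,0],[0,0,-1.3,0],[0,0,-1.3,0],[0,0,-1.3,0],[0,0,-1.1,0],[0,0,0,0],[0,0,0,0],[0,0,0,0]]'; python3 - <<'E'
from nuts import *
st=arm.get_state(); print(st['force'],st['moment'],st['eef_pos'])
s=grab('side'); b=cv2.resize(s['image'][100:235,270:400],None,fx=4,fy=4,interpolation=cv2.INTER_CUBIC)
cv2.imwrite('pics/g2.png',b[...,::-1])
E
```

```text
t: 3.3
eef_pos: [0.5217, 0.0044, 0.2627]
ee_rot: [3.141, 0.002, -3.053]
force: [0.5, -0.2, -0.5]
width: 0.0501
[ 0.509  -0.1695 -0.4827] [ 0.0271 -0.0233  0.02  ] [0.5217 0.0044 0.2627]
```

View pics/g2.png

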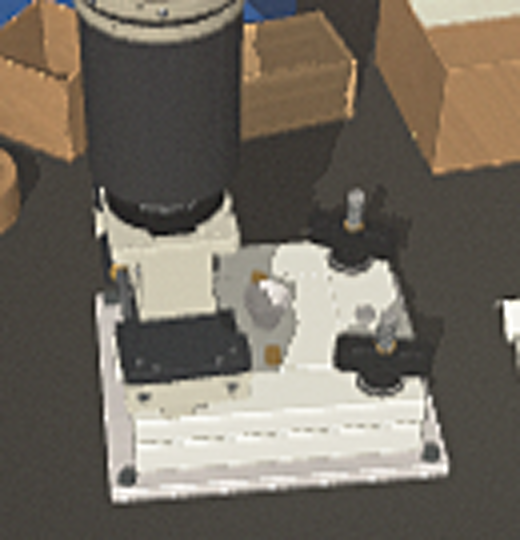

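```bash
python3 -m handwheel '[[0,0,0,0],[0,0,0,0],[0,0,0,0],[0,0,0,0],[0,0,0,0],[0,0,0,0]]' 1 6; python3 - <<'E'
from h import *
st=arm.get_state(); print(st['force'],st['moment'],st['eef_pos'],st['width'])
E
```

```text
t: 3.95
eef_pos: [0.5212, 0.0045, 0.2617]
ee_rot: [3.141, 0.0, -3.053]
force: [-0.4, 2.7, 1.2]
width: 0.0161
[-0.38095873  2.72242307  1.23211218] [0.65337023 0.27095692 0.0238535 ] [0.52124749 0.00448072 0.2616867 ] 0.01612333105252833
```

```bash
python3 -m handwheel '[[0,0,0,-0.015],[0,0,0,-0.015],[0,0,0,-0.015],[0,0,0,0],[0,0,0,0]]'; python3 - <<'E'
from h import *
st=arm.get_state(); print(st['force'],st['moment'],st['eef_pos'],st['ee_rot'],st['width'])
E
```

```text
t: 4.45
eef_pos: [0.5212, 0.0045, 0.2617]
ee_rot: [3.141, -0.0, -3.098]
force: [-1.5, 3.8, 2.1]
width: 0.0161
[-1.52687129  3.797263    2.07087593] [1.63305371 0.68189562 0.11535883] [0.52123459 0.00445965 0.2616539 ] [ 3.14139533e+00 -1.15989338e-05 -3.09817295e+00] 0.01605309092942284
```

```bash
cat > m.py <<'E'
from h import *
L=[]
for i in range(4):
    st=arm.get_state(); L.append(np.r_[st['force'],st['moment'],st['width'],st['ee_rot'][2]]); arm.grab_frame('top')
np.set_printoptions(precision=3,suppress=True); print(np.array(L))
E
python3 m.py; python3 -m handwheel '[[0,0,0,-0.015],[0,0,0,0],[0,0,0,0]]'; python3 m.py
```

```text
[[-1.527  3.797  2.071  1.633  0.682  0.115  0.016 -3.098]
 [-2.443  4.322  2.36   1.73   0.692  0.124  0.016 -3.098]
 [-1.3    4.71   1.697  1.811  0.683  0.103  0.016 -3.098]
 [-2.084  4.601  1.226  1.806  0.795  0.203  0.016 -3.098]]
t: 4.95
eef_pos: [0.5212, 0.0044, 0.2617]
ee_rot: [3.141, -0.0, -3.113]
force: [-1.6, 5.2, 1.6]
width: 0.0162
[[-1.599  5.185  1.564  1.818  0.859  0.16   0.016 -3.113]
 [-1.946  4.622  1.906  1.782  0.833  0.125  0.016 -3.113]
 [-1.737  4.402  1.828  1.869  0.848  0.195  0.016 -3.113]
 [-2.255  5.027  1.36   1.776  0.861  0.197  0.016 -3.113]]
```

Nut 4's moment climbs to about 0.17 N m at 0.06 rad of twist. A loose nut would stay under 0.08, so nut 4 is tight. I'll back off, release and go to nut 2.

```bash
python3 -m handwheel '[[0,0,0,0.03],[0,0,0,0.03],[0,0,0,0]]' && python3 m.py && python3 -m handwheel '[[0,0,0,0],[0,0,0,0],[0,0,0,0],[0,0,0,0],[0,0,2,0],[0,0,4,0],[2.5,0,0,-0.045],[2.5,0.1,0,-0.045],[2.5,0.1,0,-0.045],[2.5,0.1,0,-0.045],[2.5,0.1,0,-0.045],[2.5,0.05,0,-0.045],[0,0,0,0],[0,0,0,0]]' 0.43
```

```text
t: 5.45
eef_pos: [0.5213, 0.0044, 0.2617]
ee_rot: [3.141, 0.0, -3.053]
force: [-2.3, 5.1, 1.7]
width: 0.0157
[[-2.268  5.144  1.709  1.834  0.724  0.054  0.016 -3.053]
 [-2.554  4.893  0.074  1.83   0.703 -0.005  0.016 -3.054]
 [-2.286  5.64   2.245  1.778  0.697  0.023  0.016 -3.054]
 [-1.731  4.983  1.603  1.796  0.689  0.014  0.016 -3.055]]
t: 7.05
eef_pos: [0.6713, 0.0086, 0.3208]
ee_rot: [-3.141, -0.001, 2.96]
force: [0.2, -0.1, -0.5]
width: 0.05
```

```bash
python3 -m handwheel '[[0,0.1,-1.3,0],[0,0,-1.3,0],[0,0,-1.3,0],[0,0,-1.2,0],[0,0,-0.8,0],[0,0,0,0],[0,0,0,0]]' 0.43 && python3 m.py && python3 -m handwheel '[[0,0,0,0],[0,0,0,0],[0,0,0,0],[0,0,0,0],[0,0,0,0],[0,0,0,0]]' 1 6 && python3 m.py && python3 -m handwheel '[[0,0,0,-0.015],[0,0,0,-0.015],[0,0,0,-0.015],[0,0,0,-0.01],[0,0,0,0],[0,0,0,0],[0,0,0,0]]' && python3 m.py
```

```text
t: 7.75
eef_pos: [0.6714, 0.0098, 0.2626]
ee_rot: [-3.141, -0.0, 2.96]
force: [0.2, 0.1, 0.6]
width: 0.0502
[[ 0.249  0.091  0.565  0.011 -0.053 -0.04   0.05   2.96 ]
 [ 0.159 -0.579  0.063 -0.035  0.003  0.004  0.05   2.96 ]
 [ 0.624 -0.533  0.261 -0.003 -0.048 -0.01   0.05   2.96 ]
 [-0.041 -0.745  0.621 -0.055  0.001  0.016  0.05   2.96 ]]
t: 8.55
eef_pos: [0.6713, 0.01, 0.2627]
ee_rot: [3.141, 0.0, 2.96]
force: [-1.2, 1.4, 0.8]
width: 0.016
[[-1.154  1.378  0.797  0.448  0.163  0.037  0.016  2.96 ]
 [-0.236  1.713  1.08   0.513  0.127 -0.038  0.016  2.96 ]
 [-0.182  1.432  1.314  0.551  0.134 -0.02   0.016  2.96 ]
 [-0.564  1.369  0.801  0.585  0.154 -0.066  0.016  2.96 ]]
t: 9.45
eef_pos: [0.6713, 0.01, 0.2627]
ee_rot: [3.141, 0.0, 2.905]
force: [-1.4, 4.6, 1.0]
width: 0.0161
[[-1.37   4.582  0.999  1.716  0.436  0.181  0.016  2.905]
 [-1.996  5.592  1.086  1.878  0.452  0.093  0.016  2.905]
 [-0.319  4.953  2.249  1.854  0.42   0.157  0.016  2.905]
 [-1.895  5.377  1.006  1.875  0.429  0.127  0.016  2.905]]
```

Nut 2 shows a rise of about 0.16 N m at 0.055 rad, so it looks tight too. I'll check that it springs back, then go to nut 1.

```bash
python3 -m handwheel '[[0,0,0,0.03],[0,0,0,0.025],[0,0,0,0]]' && python3 m.py && python3 -m handwheel '[[0,0,0,0],[0,0,0,0],[0,0,0,0],[0,0,0,0],[0,0,2,0],[0,0,4,0],[0,3,0,-0.04],[-0.1,4,0,-0.04],[-0.1,4,0,-0.04],[-0.1,1.5,0,-0.04],[-0.1,0.4,0,-0.023],[0,0,0,0],[0,0,0,0]]' 0.43
```

```text
t: 9.95
eef_pos: [0.6713, 0.0099, 0.2627]
ee_rot: [3.141, 0.0, 2.961]
force: [-1.2, 5.3, 2.0]
width: 0.0158
[[-1.184  5.297  1.995  1.944  0.485 -0.001  0.016  2.961]
 [-2.817  5.031  1.869  1.887  0.434 -0.016  0.016  2.96 ]
 [-0.757  3.998  1.923  1.896  0.457  0.02   0.016  2.96 ]
 [-1.127  5.181  1.88   1.919  0.438 -0.001  0.016  2.96 ]]
t: 11.45
eef_pos: [0.6672, 0.138, 0.3226]
ee_rot: [-3.141, -0.0, 2.777]
force: [0.1, 0.3, 0.5]
width: 0.0501
```

```bash
python3 -m handwheel '[[0,0.1,-1.3,0],[0,0,-1.3,0],[0,0,-1.3,0],[0,0,-1.2,0],[0,0,-0.8,0],[0,0,0,0],[0,0,0,0]]' 0.43 && python3 m.py && python3 -m handwheel '[[0,0,0,0],[0,0,0,0],[0,0,0,0],[0,0,0,0],[0,0,0,0],[0,0,0,0]]' 1 6 && python3 m.py && python3 -m handwheel '[[0,0,0,-0.015],[0,0,0,-0.015],[0,0,0,-0.015],[0,0,0,-0.01],[0,0,0,0],[0,0,0,0],[0,0,0,0]]' && python3 m.py
```

```text
t: 12.15
eef_pos: [0.6674, 0.1399, 0.2636]
ee_rot: [-3.141, 0.0, 2.777]
force: [-0.8, -0.1, 0.3]
width: 0.0502
[[-0.775 -0.053  0.332  0.015 -0.028  0.004  0.05   2.777]
 [-0.984  0.397  0.503 -0.028 -0.025 -0.013  0.05   2.777]
 [-0.109  0.112  0.195 -0.079 -0.028 -0.021  0.05   2.777]
 [ 0.523  0.536 -0.523 -0.011 -0.015  0.046  0.05   2.777]]
t: 12.95
eef_pos: [0.6674, 0.1403, 0.2637]
ee_rot: [3.141, 0.0, 2.777]
force: [0.1, 3.0, 0.8]
width: 0.0166
[[ 0.125  2.992  0.763  1.011  0.06  -0.054  0.017  2.777]
 [ 0.189  4.404 -0.207  1.13  -0.002 -0.072  0.016  2.777]
 [-0.226  3.513 -1.085  1.232  0.027 -0.069  0.017  2.777]
 [-0.128  3.908 -0.407  1.365  0.027 -0.042  0.017  2.777]]
t: 13.85
eef_pos: [0.6672, 0.1404, 0.2637]
ee_rot: [3.141, -0.0, 2.721]
force: [-1.4, 5.3, 0.5]
width: 0.0159
[[-1.373  5.283  0.535  2.176  0.463  0.04   0.016  2.721]
 [-0.28   4.727  0.245  2.102  0.384 -0.017  0.016  2.721]
 [-1.623  5.712  0.564  2.202  0.376 -0.023  0.016  2.721]
 [-1.268  5.857  1.377  2.144  0.423  0.063  0.016  2.721]]
```

Nut 1's bar was slightly off my yaw: it started at -0.06 N m and is about neutral now. I'll twist a little more.

```bash
python3 -m handwheel '[[0,0,0,-0.015],[0,0,0,-0.015],[0,0,0,0],[0,0,0,0],[0,0,0,0]]' && python3 m.py
```

```text
t: 14.55
eef_pos: [0.6672, 0.1404, 0.2637]
ee_rot: [3.141, -0.0, 2.692]
force: [-0.8, 6.9, 1.0]
width: 0.0159
[[-0.78   6.936  1.014  2.237  0.465  0.141  0.016  2.692]
 [-1.17   6.237  1.389  2.213  0.386  0.045  0.016  2.692]
 [-0.955  5.792  0.756  2.275  0.44   0.076  0.016  2.692]
 [-1.515  5.796  0.462  2.218  0.396  0.13   0.016  2.692]]
```

```bash
python3 -m handwheel '[[0,0,0,-0.01],[0,0,0,-0.01],[0,0,0,0],[0,0,0,0],[0,0,0,0]]' && python3 m.py
```

```text
t: 15.25
eef_pos: [0.6672, 0.1404, 0.2637]
ee_rot: [3.141, -0.0, 2.672]
force: [-1.4, 5.8, 0.0]
width: 0.0163
[[-1.446  5.761  0.001  2.253  0.462  0.111  0.016  2.672]
 [-2.233  6.038  0.762  2.272  0.401  0.165  0.016  2.672]
 [-1.219  6.664 -0.031  2.255  0.446  0.149  0.016  2.672]
 [-1.884  5.446  0.108  2.261  0.469  0.137  0.016  2.672]]
```

Nut 1 reaches 0.14 N m and the pads start to give, so it is tight as well. I'll release at neutral and go to nut 3.

```bash
python3 -m handwheel '[[0,0,0,0.025],[0,0,0,0.025],[0,0,0,0]]' && python3 m.py && python3 -m handwheel '[[0,0,0,0],[0,0,0,0],[0,0,0,0],[0,0,0,0],[0,0,2,0],[0,0,4,0],[-1.5,0,0,0.1],[-1.5,0,0,0.1],[-1.5,0,0,0.1],[-1.5,-0.1,0,0.1],[-1.5,-0.1,0,0.1],[-1.5,-0.1,0,0.1],[-1.5,-0.1,0,0.1],[-1.5,-0.1,0,0.1],[-1.5,0,0,0.1],[-1.5,0,0,0.017],[0,0,0,0],[0,0,0,0],[0,0,0,0]]' 0.43
```

```text
t: 15.75
eef_pos: [0.6671, 0.1404, 0.2637]
ee_rot: [3.141, -0.0, 2.722]
force: [-0.4, 4.6, 0.9]
width: 0.0163
[[-0.435  4.558  0.949  2.263  0.479 -0.059  0.016  2.722]
 [-1.37   5.688  1.115  2.177  0.503 -0.064  0.016  2.721]
 [-1.249  6.054  1.216  2.204  0.482 -0.001  0.016  2.721]
 [-1.251  5.975  0.992  2.264  0.467  0.001  0.016  2.721]]
t: 17.85
eef_pos: [0.5178, 0.1349, 0.3238]
ee_rot: [-3.141, 0.0, -2.645]
force: [0.4, -0.4, 1.0]
width: 0.0499
```

```bash
python3 -m handwheel '[[0,0,-1.3,0],[0,0,-1.3,0],[0,0,-1.3,0],[0,0,-1.3,0],[0,0,-0.9,0],[0,0,0,0],[0,0,0,0]]' 0.43 && python3 m.py && python3 -m handwheel '[[0,0,0,0],[0,0,0,0],[0,0,0,0],[0,0,0,0],[0,0,0,0],[0,0,0,0]]' 1 6 && python3 m.py && python3 -m handwheel '[[0,0,0,-0.015],[0,0,0,-0.015],[0,0,0,-0.015],[0,0,0,-0.01],[0,0,0,0],[0,0,0,0],[0,0,0,0]]' && python3 m.py
```

```text
t: 18.55
eef_pos: [0.5177, 0.1348, 0.2627]
ee_rot: [-3.141, -0.0, -2.645]
force: [0.2, -0.2, -0.2]
width: 0.0502
[[ 0.158 -0.21  -0.204  0.049 -0.04   0.077  0.05  -2.645]
 [ 0.488 -1.235  0.444  0.058 -0.001  0.031  0.05  -2.644]
 [ 0.142 -0.066  0.353 -0.015 -0.036 -0.041  0.05  -2.644]
 [-0.018  0.502  0.145  0.023  0.018  0.017  0.05  -2.644]]
t: 19.35
eef_pos: [0.5176, 0.1342, 0.2628]
ee_rot: [-3.14, -0.0, -2.644]
force: [4.3, -4.6, -1.9]
width: 0.0161
[[ 4.262 -4.632 -1.887 -1.892 -1.284  0.004  0.016 -2.644]
 [ 3.372 -4.803 -1.212 -1.834 -1.336 -0.029  0.016 -2.644]
 [ 3.987 -5.046  0.038 -1.89  -1.301 -0.059  0.016 -2.644]
 [ 2.874 -5.077 -0.75  -1.816 -1.333 -0.024  0.016 -2.644]]
t: 20.25
eef_pos: [0.5177, 0.1342, 0.2627]
ee_rot: [-3.14, -0.0, -2.699]
force: [3.1, -5.4, -1.3]
width: 0.0163
[[ 3.069 -5.404 -1.347 -1.721 -1.335  0.03   0.016 -2.699]
 [ 3.646 -5.428 -2.02  -1.694 -1.317  0.015  0.016 -2.699]
 [ 2.854 -4.172  0.26  -1.697 -1.316  0.024  0.016 -2.699]
 [ 3.798 -3.698 -1.161 -1.7   -1.279  0.025  0.016 -2.699]]
```

Nut 3 holds only about 0.025 N m after 0.055 rad, so it looks like the loose one. Another 0.03 rad will confirm it.

```bash
python3 -m handwheel '[[0,0,0,-0.015],[0,0,0,-0.015],[0,0,0,0],[0,0,0,0],[0,0,0,0]]' && python3 m.py
```

```text
t: 20.95
eef_pos: [0.5176, 0.1343, 0.2627]
ee_rot: [-3.141, 0.0, -2.729]
force: [3.4, -3.8, -0.5]
width: 0.0159
[[ 3.434 -3.824 -0.506 -1.579 -1.206  0.014  0.016 -2.729]
 [ 2.966 -4.476 -0.245 -1.576 -1.24   0.006  0.016 -2.729]
 [ 3.356 -4.444 -0.854 -1.555 -1.178  0.018  0.016 -2.729]
 [ 3.392 -3.889 -0.946 -1.571 -1.247  0.018  0.016 -2.729]]
```

It gave no more resistance over 0.085 rad, so nut 3 is loose. I'll turn it on to about 15° in total, then release and rise.

```bash
python3 -m handwheel '[[0,0,0,-0.03],[0,0,0,-0.03],[0,0,0,-0.03],[0,0,0,-0.03],[0,0,0,-0.03],[0,0,0,-0.03],[0,0,0,0],[0,0,0,0]]' && python3 m.py && python3 -m handwheel '[[0,0,0,0],[0,0,0,0],[0,0,0,0],[0,0,0,0],[0,0,2,0],[0,0,4,0],[0,0,4,0],[0,0,4,0]]' 0.43
```

```text
t: 21.95
eef_pos: [0.5175, 0.1345, 0.2627]
ee_rot: [-3.141, 0.0, -2.909]
force: [3.4, -4.5, -1.2]
width: 0.0159
[[ 3.398 -4.511 -1.177 -1.581 -1.342  0.026  0.016 -2.909]
 [ 4.705 -3.853 -0.725 -1.573 -1.35   0.041  0.016 -2.909]
 [ 3.53  -4.234  0.006 -1.594 -1.404  0.044  0.016 -2.908]
 [ 3.695 -3.761 -1.03  -1.618 -1.285  0.069  0.016 -2.908]]
t: 22.95
eef_pos: [0.517, 0.1347, 0.4042]
ee_rot: [-3.142, -0.0, -2.909]
force: [0.6, 0.3, -0.5]
width: 0.0499
```

```bash
python3 - <<'E'
from nuts import *
S=6
for n in('top','side'):
    f=grab(n)
    c=proj(f,[[.510,-.305,.018]])[0]; x,y=int(c[0])-18,int(c[1])-18
    g=cv2.resize(f['image'][y:y+40,x:x+40],None,fx=S,fy=S,interpolation=cv2.INTER_CUBIC); 
    cv2.imwrite(f'pics/tag_{n}.png',cv2.resize(g,None,fx=2,fy=2)[...,::-1])
    gr=g.max(2); print(n,np.percentile(gr,[10,50,90,99]))
    for th in (130,150,170):
        m=(gr>th).astype(np.uint8)
        cs,_=cv2.findContours(m,0,2)
        k=min(cs,key=lambda k:(0 if cv2.contourArea(k)>S*S*20 else 1e6)+np.linalg.norm(k[:,0].mean(0)-120))
        M=cv2.moments(k); r=cv2.minAreaRect(k)
        bx=cv2.boxPoints(r); uv=(bx+.5)/S-.5+[x,y]; print(th,cv2.contourArea(k)/S/S,'box on z=.01',plane(f,uv,.01)[:,:2].round(4).tolist())
E
```

```text
top [ 93. 103. 108. 211.]
130 130.33333333333334 box on z=.01 [[0.542, -0.2654], [0.5614, -0.2949], [0.5065, -0.3294], [0.4874, -0.2999]]
150 113.43055555555556 box on z=.01 [[0.5419, -0.2664], [0.5604, -0.2945], [0.5068, -0.3283], [0.4885, -0.3002]]
170 68.56944444444444 box on z=.01 [[0.529, -0.2897], [0.5288, -0.322], [0.4964, -0.321], [0.4966, -0.2888]]
side [ 65.  69. 113. 136.]
130 22.597222222222225 box on z=.01 [[0.4923, -0.3126], [0.4994, -0.2967], [0.525, -0.3102], [0.5176, -0.3258]]
150 0.1388888888888889 box on z=.01 [[0.5101, -0.2946], [0.5113, -0.2947], [0.5113, -0.2956], [0.5101, -0.2955]]Traceback (most recent call last):
  File "<stdin>", line 12, in <module>
ValueError: min() iterable argument is empty
```

View pics/tag_top.png

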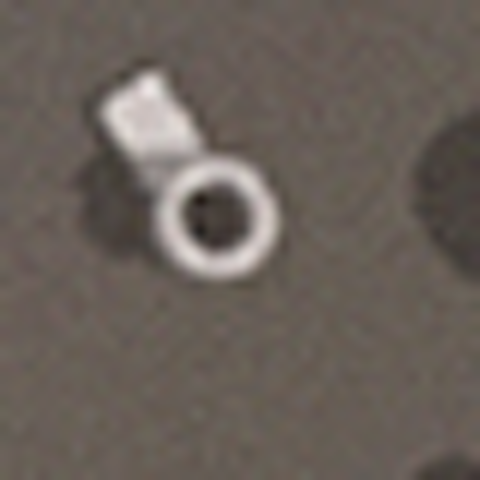

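View pics/tag_side.png

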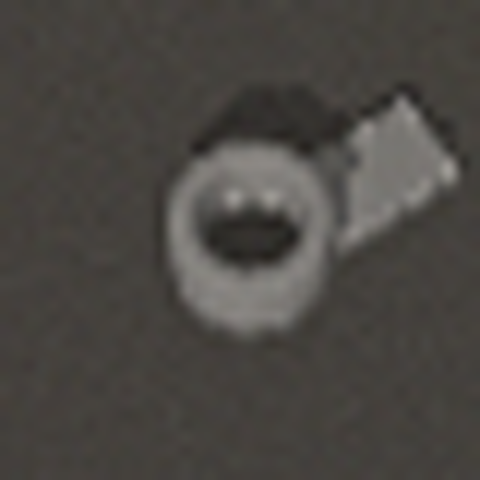

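```bash
python3 - <<'E'
from nuts import *
for n,r,tb in(('top',(218,217),(150,113)),('side',(250,225),(400,168))):
    f=grab(n); c=proj(f,[[.510,-.305,.018]])[0]; o=np.array([int(c[0])-18,int(c[1])-18])
    h=lambda p:(np.array(p)/2+.5)/6-.5+o
    a=plane(f,[h(r)],.018)[0];b=plane(f,[h(tb)],.004)[0]; print(n,a,b,np.linalg.norm((b-a)[:2]),np.degrees(np.arctan2(*(b-a)[1::-1])))
E
```

```text
top [ 0.5114 -0.3039  0.018 ] [ 0.5436 -0.2877  0.004 ] 0.03601692079858063 26.730073408066843
side [ 0.5135 -0.3056  0.018 ] [ 0.5452 -0.2884  0.004 ] 0.03606030107373502 28.45548511296789
```

Both views agree on the collar within about 2 mm: axis near (0.5125, -0.305), tab at about 28°. Tab centre comes out 36 mm from the axis. Moving over it.

```bash
python3 -m handwheel '[[-0.04,-4,0,0.023],[-0.04,-4,0,0.023],[-0.04,-4,0,0.023],[-0.04,-4,0,0.023],[-0.04,-4,0,0.023],[-0.04,-4,0,0.023],[-0.04,-4,0,0.023],[-0.04,-4,0,0.023],[-0.04,-4,0,0.023],[-0.04,-4,0,0.023],[-0.04,-4,0,0.026],[0,0,-4,0],[0,0,-4,0],[0,0,-4,0],[0,0,-4,0],[0,0,0,0],[0,0,0,0],[0,0,0,0]]' 0.32 && python3 - <<'E'
from nuts import *
t=grab('top');s=grab('side'); pickle.dump((t,s),open('p1.pkl','wb'))
cv2.imwrite('pics/q1.png',cv2.resize(s['image'][120:330,220:390],None,fx=2.8,fy=2.8,interpolation=cv2.INTER_CUBIC)[...,::-1])
cv2.imwrite('pics/q2.png',cv2.resize(t['image'][140:235,250:335],None,fx=6,fy=6,interpolation=cv2.INTER_CUBIC)[...,::-1])
for k,L in angles(t,{**A0,'3(-,+)':13}).items():
    for l in L: print(k,*np.round(l,2))
E
```

```text
t: 24.95
eef_pos: [0.5138, -0.3054, 0.2444]
ee_rot: [-3.14, 0.001, -2.653]
force: [0.1, 0.0, -0.1]
width: 0.0598
1(+,+) -21.05 335.0 348.0 -0.2 -0.5
1(+,+) -20.43 389.0 371.0 0.1 -0.3
1(+,+) -20.15 424.0 392.0 0.2 -0.2
2(+,-) -9.7 219.0 264.0 -0.0 0.6
2(+,-) -10.01 304.0 305.0 0.6 0.3
2(+,-) -8.97 366.0 333.0 0.8 0.6
3(-,+) 14.58 216.0 267.0 -0.5 0.4
3(-,+) 14.55 238.0 290.0 -0.5 0.5
3(-,+) 14.5 257.0 308.0 -0.4 0.4
4(-,-) 5.11 180.0 213.0 -0.7 1.5
4(-,-) 4.92 200.0 237.0 -0.5 1.4
4(-,-) 4.96 230.0 258.0 -0.5 1.4
```

View pics/q1.png

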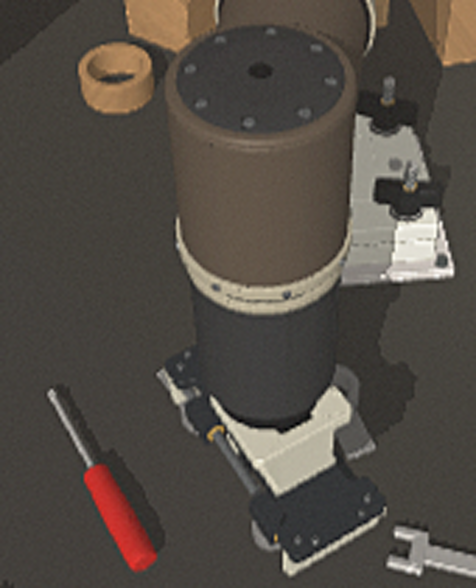

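View pics/q2.png

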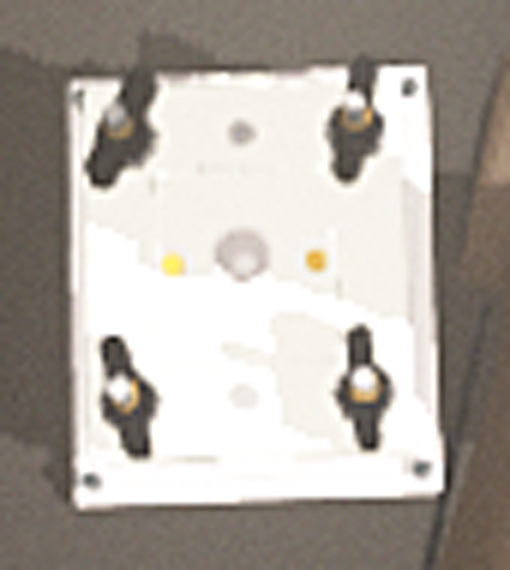

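The pictures confirm that only nut 3 turned: bar from 28.5° to 14.5°, which is 14° clockwise. The other bars read as before. Descending on the tag.

```bash
python3 -m handwheel '[[-0.1,0.05,-2,0],[0,0,-2,0],[0,0,-1.2,0],[0,0,-0.5,0],[0,0,-0.4,0],[0,0,0,0],[0,0,0,0]]' && python3 m.py && python3 -m handwheel '[[0,0,0,0],[0,0,0,0],[0,0,0,0],[0,0,0,0],[0,0,0,0],[0,0,0,0]]' 1 12 && python3 m.py
```

```text
t: 25.75
eef_pos: [0.5122, -0.3048, 0.1823]
ee_rot: [-3.141, 0.001, -2.653]
force: [0.6, -0.7, 0.6]
width: 0.0595
[[ 0.605 -0.651  0.637 -0.021  0.018  0.009  0.06  -2.653]
 [ 0.656  0.877  0.349  0.028  0.002  0.009  0.059 -2.653]
 [ 0.651 -0.401 -0.385  0.019  0.03   0.11   0.06  -2.653]
 [ 0.274 -0.434 -0.67   0.043 -0.007 -0.021  0.06  -2.653]]
t: 26.55
eef_pos: [0.5119, -0.3047, 0.1817]
ee_rot: [3.142, -0.0, -2.653]
force: [0.1, -0.4, 0.7]
width: 0.0324
[[ 0.13  -0.447  0.745  0.05   0.052 -0.031  0.032 -2.653]
 [-0.579  0.074  0.595  0.033  0.051  0.026  0.032 -2.653]
 [-0.933  1.358 -0.243  0.072  0.04  -0.014  0.032 -2.653]
 [ 0.791  0.025  0.099 -0.026  0.086  0.015  0.032 -2.653]]
```

Width reads 32.4 mm against the 34 mm collar. I'll lift a little and look before trusting the grip.

```bash
python3 -m handwheel '[[0,0,1,0],[0,0,3,0],[0,0,4,0],[0,0,4,0],[0,0,4,0],[0,0,4,0],[0,0,0,0],[0,0,0,0]]' && python3 - <<'E'
from nuts import *
s=grab('side');t=grab('top')
c=proj(s,[[.512,-.305,.2]])[0].astype(int); print(c)
x,y=max(c[0]-50,0),c[1]-50
cv2.imwrite('pics/q3.png',cv2.resize(s['image'][y:y+100,x:x+100],None,fx=6,fy=6,interpolation=cv2.INTER_CUBIC)[...,::-1])
cv2.imwrite('pics/q3t.png',cv2.resize(t['image'][160:260,330:450],None,fx=5,fy=5,interpolation=cv2.INTER_CUBIC)[...,::-1])
st=arm.get_state();print(st['width'],st['eef_pos'])
E
```

```text
t: 27.55
eef_pos: [0.5117, -0.3046, 0.3836]
ee_rot: [-3.14, 0.003, -2.653]
force: [-0.2, -0.1, -0.8]
width: 0.0324
[314 265]
0.03254741582919801 [ 0.5114 -0.3045  0.3812]
```

View pics/q3.png

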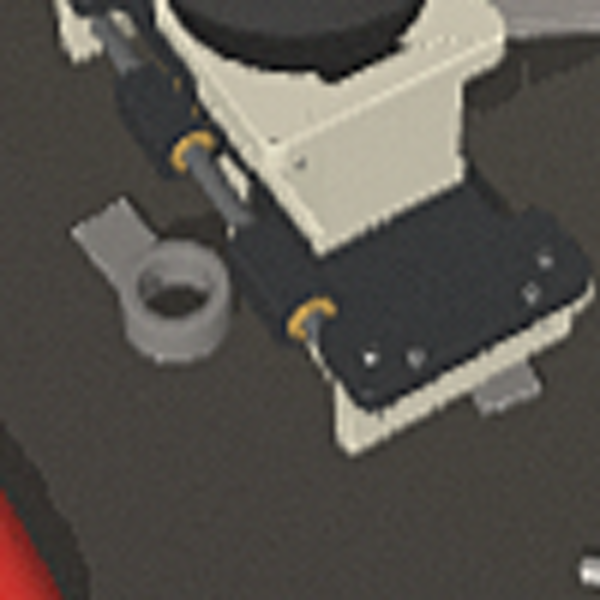

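View pics/q3t.png

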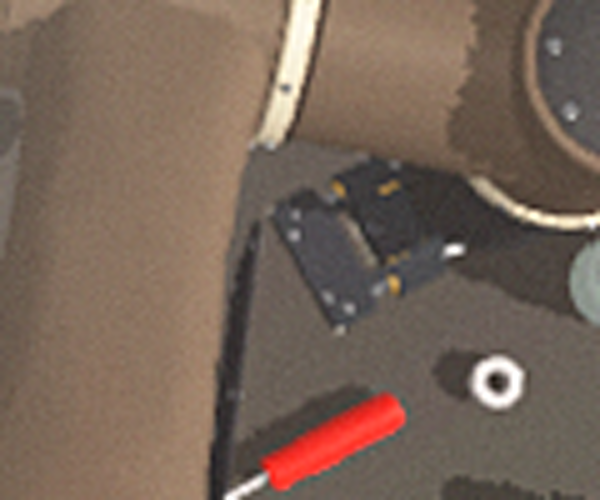

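```bash
python3 - <<'E'
from nuts import *
s=grab('side');c,sn=np.cos(np.radians(28)),np.sin(np.radians(28))
for r in(.025,.045):
  for w in(-.01,.01): print(r,w,proj(s,[[.5115+r*c-w*sn,-.3045+r*sn+w*c,.205-.0015]]),proj(s,[[.5115+r*c-w*sn,-.3045+r*sn+w*c,.004]]))
print('seen tab corners', (314-50+np.array([478,540])/6), 265-50+np.array([410,385])/6)
E
```

```text
0.025 -0.01 [[327.6358 262.4725]] [[326.5276 307.7857]]
0.025 0.01 [[322.3541 255.474 ]] [[322.1269 301.3647]]
0.045 -0.01 [[335.8566 258.0478]] [[333.4011 303.7311]]
0.045 0.01 [[330.5015 251.1809]] [[328.949  297.4111]]
seen tab corners [343.6667 354.    ] [283.3333 279.1667]
```

The grey piece at crop (510,390) is the big tag's tab on the bench. The spot where our tag lay (crop ~378,528) is bare, and the jaws still hold 32.5 mm, so the tag is held. Carrying it to nut 3.

```bash
python3 -m handwheel '[[0.06,2,0,-0.02],[0.06,3,0,-0.02],[0.06,4,0,-0.02],[0.06,4,0,-0.02],[0.06,4,0,-0.02],[0.06,4,0,-0.02],[0.06,4,0,-0.02],[0.06,4,0,-0.02],[0.06,4,0,-0.02],[0.06,4,0,-0.02],[0.06,3.9,0,-0.02],[0,2,0,-0.015],[0,0.95,0,0],[0,0,-2,0],[0,0,-2,0],[0,0,0,0],[0,0,0,0],[0,0,0,0]]' && python3 - <<'E'
from nuts import *
s=grab('side');t=grab('top'); pickle.dump((t,s),open('p2.pkl','wb'))
c=proj(s,[[.518,.134,.14]])[0].astype(int); print(c)
x,y=c[0]-50,c[1]-60
cv2.imwrite('pics/q4.png',cv2.resize(s['image'][y:y+100,x:x+100],None,fx=6,fy=6,interpolation=cv2.INTER_CUBIC)[...,::-1])
st=arm.get_state();print(st['width'],st['eef_pos'],st['force'])
E
```

```text
t: 29.5
eef_pos: [0.5189, 0.1336, 0.3425]
ee_rot: [-3.142, 0.001, -2.889]
force: [1.1, -1.3, 0.1]
width: 0.0323
[307 149]
0.03268028397460012 [0.5188 0.1337 0.3426] [ 0.2456  0.1052 -0.6005]
```

View pics/q4.png

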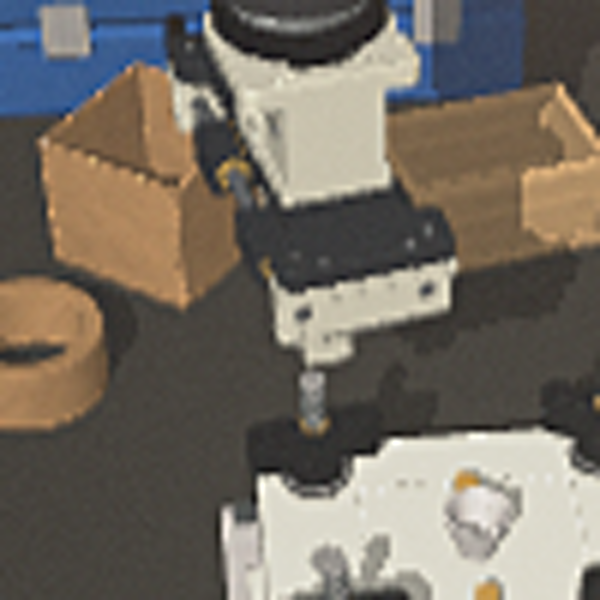

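```bash
python3 - <<'E'
from nuts import *
t,s=pickle.load(open('p2.pkl','rb'))
c=np.array([.5188,.1337]); a=np.radians(14.5); e=np.array([np.cos(a),np.sin(a)]); n=np.array([e[1],-e[0]])
o=np.array([307-50,149-60])
f=lambda p,z:((proj(s,[[*p,z]])[0]-o+.5)*6).round()
print('tip center',f(c,.1645),'finger near',f(c+n*.0165,.1645),'stud',f((.518,.134),.131))
for w in (-.017,0,.017): print('collar',w,f(c+e*w,.161),f(c+e*w,.179))
print('tab end',f(c+e*.045,.163))
b=cv2.resize(s['image'][120:160,285:340],None,fx=14,fy=14,interpolation=cv2.INTER_CUBIC)
cv2.imwrite('pics/q5.png',np.clip(b.astype(float)*1.5,0,255).astype(np.uint8)[...,::-1])
E
```

```text
tip center [309. 326.] finger near [319. 347.] stud [309. 380.]
collar -0.017 [275. 339.] [274. 309.]
collar 0 [309. 332.] [308. 302.]
collar 0.017 [343. 325.] [342. 295.]
tab end [397. 310.]
```

View pics/q5.png

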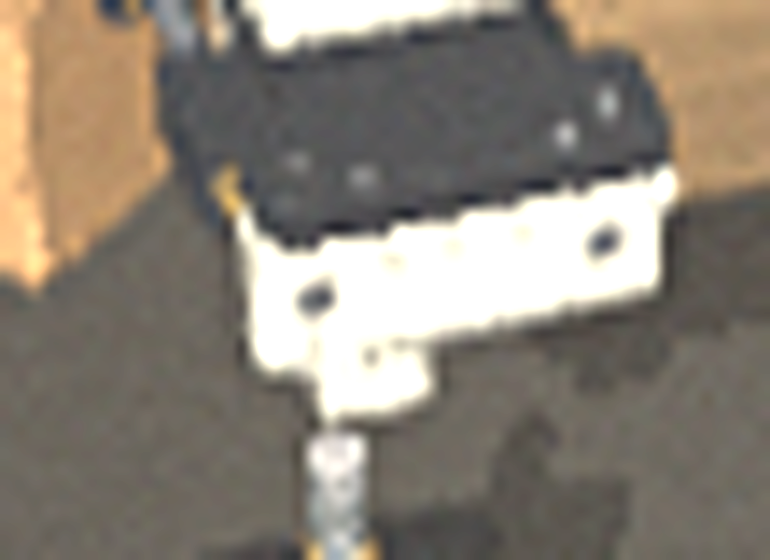

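The near finger hides the collar, but the projections fit that: the collar would sit entirely behind the finger block. The stud tip at crop (313,378) is under it. I'll descend in guarded steps and watch the force.

```bash
python3 -m handwheel '[[-0.06,0.03,-0.8,0],[0,0,-0.8,0],[0,0,-0.8,0],[0,0,-0.6,0],[0,0,-0.5,0],[0,0,0,0],[0,0,0,0]]' && python3 m.py
```

```text
t: 30.3
eef_pos: [0.518, 0.1341, 0.3066]
ee_rot: [-3.141, -0.0, -2.888]
force: [-0.4, -1.2, -0.5]
width: 0.0322
[[-0.416 -1.159 -0.497  0.012 -0.05   0.024  0.032 -2.888]
 [ 0.501  0.467  0.374  0.042  0.02   0.012  0.033 -2.888]
 [ 0.323 -0.234 -0.381 -0.006 -0.015 -0.005  0.033 -2.888]
 [-0.139 -0.238 -1.095 -0.022  0.016 -0.009  0.032 -2.888]]
```

The collar foot is now below the stud tip with no force, so the stud is inside the hole. Continuing down to the bar.

```bash
python3 -m handwheel '[[0,0,-0.5,0],[0,0,-0.5,0],[0,0,-0.5,0],[0,0,-0.4,0],[0,0,-0.1,0],[0,0,0,0],[0,0,0,0]]' && python3 m.py
```

```text
t: 31.2
eef_pos: [0.518, 0.1342, 0.2868]
ee_rot: [-3.142, 0.0, -2.888]
force: [-0.2, 0.4, -0.2]
width: 0.0325
[[-0.168  0.444 -0.16   0.036 -0.024  0.027  0.033 -2.888]
 [ 0.632 -0.168 -0.226 -0.031 -0.024 -0.002  0.033 -2.888]
 [-0.734  0.264  0.008 -0.011  0.02  -0.077  0.033 -2.888]
 [-0.25  -0.195 -0.183  0.024 -0.037  0.012  0.033 -2.888]]
```

```bash
python3 -m handwheel '[[0,0,-0.1,0],[0,0,-0.08,0],[0,0,0,0],[0,0,0,0]]' && python3 m.py && python3 -m handwheel '[[0,0,0,0],[0,0,0,0],[0,0,0,0],[0,0,0,0],[0,0,0,0],[0,0,0,0]]' 0.3 && python3 -m handwheel '[[0,0,0.5,0],[0,0,1.5,0],[0,0,3,0],[0,0,4,0],[0,0,4,0],[-2,-3,2,0],[-2,-4,0,0],[-2,-4,0,0],[-2,-4,0,0],[-1,-4,0,0],[0,-4,0,0],[0,-4,0,0],[0,-4,0,0],[0,-4,0,0],[0,0,0,0],[0,0,0,0]]' && python3 - <<'E'
from nuts import *
s=grab('side');t=grab('top'); pickle.dump((t,s),open('p3.pkl','wb'))
cv2.imwrite('pics/q6.png',cv2.resize(s['image'][130:235,280:390],None,fx=6,fy=5.7,interpolation=cv2.INTER_CUBIC)[...,::-1])
cv2.imwrite('pics/q6t.png',cv2.resize(t['image'][140:235,250:335],None,fx=6,fy=6,interpolation=cv2.INTER_CUBIC)[...,::-1])
E
```

```text
t: 31.8
eef_pos: [0.5179, 0.1341, 0.2848]
ee_rot: [-3.142, -0.0, -2.888]
force: [-0.8, -0.4, -0.3]
width: 0.0329
[[-0.824 -0.381 -0.313  0.024  0.013 -0.014  0.033 -2.888]
 [ 0.498  0.451 -0.698  0.011  0.012 -0.007  0.032 -2.888]
 [ 1.18  -0.639 -0.17   0.025 -0.002  0.031  0.033 -2.888]
 [-0.99   0.538  0.403 -0.031 -0.012 -0.022  0.033 -2.888]]
t: 32.6
eef_pos: [0.5179, 0.1341, 0.2849]
ee_rot: [-3.142, 0.0, -2.888]
force: [-0.0, 0.0, -0.3]
width: 0.0609
t: 34.2
eef_pos: [0.4275, -0.2168, 0.4349]
ee_rot: [3.141, -0.0, -2.891]
force: [0.7, -0.7, 0.2]
width: 0.0613
```

View pics/q6.png

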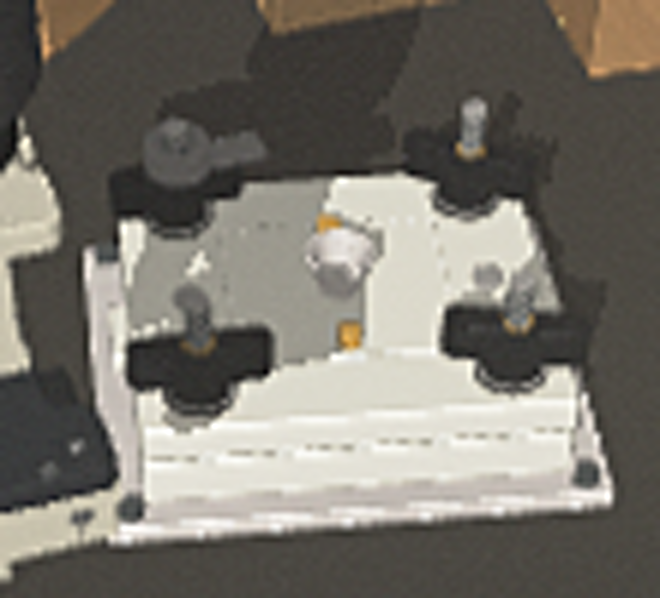

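View pics/q6t.png

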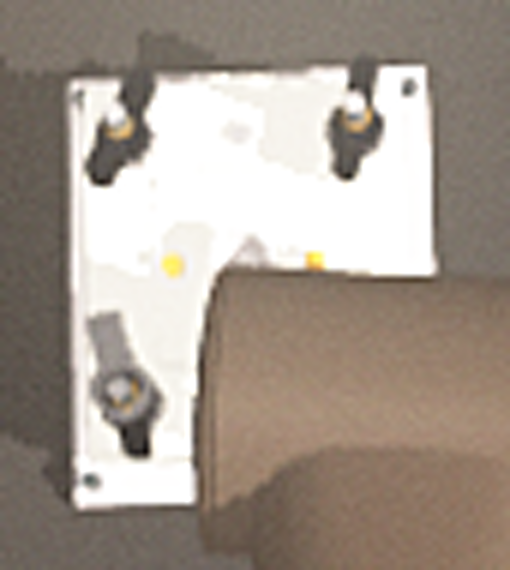

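The tag sits around nut 3's stud, with its tab along the bar (top crop, ring at (127,397), stud inside). A last check on its position and height, the nut angle and the bystanders.

```bash
python3 - <<'E'
from nuts import *
t,s=pickle.load(open('p3.pkl','rb')); t0=pickle.load(open('top0.pkl','rb')); s0=pickle.load(open('side0.pkl','rb'))
h=lambda p:(np.array(p)+.5)/6-.5+[250,140]
print('ring',plane(t,[h((127,397))],.121),'stud base pred',pred('3(-,+)'), 'stud tip seen',plane(t,[h((120,389))],.131))
P=deproj(t); 
for px in ((127,378),(127,418),(106,397),(148,397),(105,335),(112,355)):
    u,v=h(px).round().astype(int); print(px,P[v,u])
# tab end side px -> plane z=.107
hs=np.array([200,148.])
print('side ring top',plane(s,[((178+.5)/6-.5+280,(150+.5)/5.7-.5+130)],.121))
d=cv2.absdiff(s['image'],s0['image']).max(2); cv2.imwrite('pics/q7.png',s['image'][...,::-1])
print(arm.get_state()['eef_pos'],arm.get_state()['t'])
E
```

```text
ring [[0.5135 0.1306 0.121 ]] stud base pred [0.5172 0.1336] stud tip seen [[0.5165 0.1332 0.131 ]]
(127, 378) [0.5248 0.1319 0.1037]
(127, 418) [0.5029 0.1296 0.1218]
(106, 397) [0.5148 0.1445 0.106 ]
(148, 397) [0.5119 0.1196 0.1264]
(105, 335) [0.5506 0.1448 0.1075]
(112, 355) [0.5372 0.1411 0.1094]
side ring top [[0.5211 0.127  0.121 ]]
[ 0.4278 -0.2155  0.435 ] 34.3
```

View pics/q7.png

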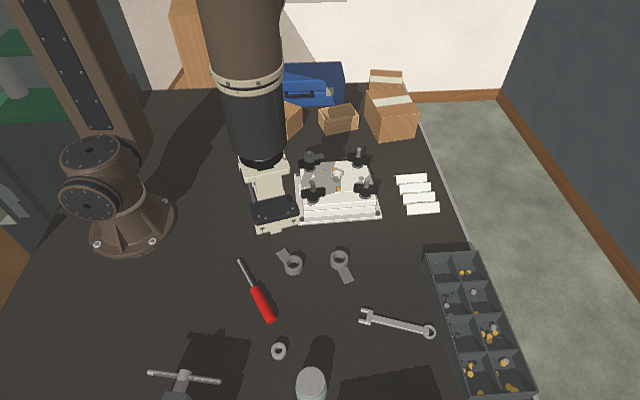

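```bash
python3 - <<'E'
from nuts import *
t,s=pickle.load(open('p3.pkl','rb'))
d=nuts(t,110)['3(-,+)']; e=d[(d[:,0]<-.02)]; v=-e.mean(0)+np.array([-.0005,.0004]); print('bar free end angle',np.degrees(np.arctan2(v[1],v[0])),len(e))
print(arm.job_done())
E
```

```text
bar free end angle -1.7995307544567591 334
the job is handed in; nothing more can be done
None
```

I found the loose nut, turned it about 14° clockwise, and left the hold tag seated over its stud. I handed the job in at about t = 34 s of the 72 s allowed. No verdict was reported.

**Finding it:** I gripped each nut at 6 N and twisted it lightly clockwise. The three nuts at mould (−75,−65), (+75,−65) and (+75,+65) mm wound up to about 0.14–0.17 N m and returned to about zero when I eased off. The nut at mould (−75,+65) turned with only about 0.02–0.06 N m.

**Turning it:** I turned the tool 0.265 rad while holding that nut. With the gripper out of the way, the picture showed its bar had gone from 28.5° to 14.5°, and the other bars had not moved visibly.

**Tag:** I used the smallest of the three tabbed collars and lowered it over the stud with no contact force. The last pictures show the stud inside the ring and the tab lying along the bar. Depth puts the tab at 107–109 mm, against the 107 mm expected when seated. The arm is clear, and the bystanders I could see looked unmoved (no measurement; the arm hid some of them).

**Checks that disagreed:**
- **Collar centre:** my hand-picked centre came out about 5 mm from the stud in the top view and 8 mm in the side view. The 22 mm hole on the 12 mm stud allows at most 5 mm, so I put the excess down to picking error.
- **Bar angle after placing:** the half-hidden bar gave −2° in a one-ended measurement. I printed it in the same script that handed the job in, so I could not act on it. I think the collar's dark side spoiled it, because the gripper barely touched the nut after the good 14.5° reading. If −2° were real, the nut would be about 30° from its start, outside the limit.
- **Grip width:** the gripper read 32.4 mm on the collar, which is listed as 34 mm across.

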